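# Park the index plunger and run the wiring jig out

### The job

Free the carriage of the wiring jig: pull its sprung T-handle plunger straight up, twist it clockwise and let it down into its shallow rest notch, so that it stays up by itself when you let go. Then slide the carriage by its post fully home against the end stop until you feel it press there firmly but gently, and leave it touching the stop with the plunger still parked. Do not force the plunger, ram the stop or disturb the loose things round the jig.

Things in the scene. Friction and masses are not known exactly. Their poses are not given: they have to be found in the camera images.
- fixture: wiring jig, fixed to the worktop: aluminium base plate 90 x 290 x 12 mm (x, y, z) with two steel rails along its y axis. Origin at the centre of the plate's underside. A dark steel block (54 x 46 mm, top 52 mm up) at y = +90 mm carries the plunger; the carriage is in the middle; the end stop is toward -y.
- handle (a point): on the plunger's upright axis, 6 mm below the top of its black T-handle: a flat bar 44 long, 13 thick, 22 mm tall, pinched across the 13 mm. Moves and turns with it: x along the bar, y across. With the plunger in, the bar lies along the jig's x axis, top 108 mm, underside 86 mm above the worktop. Below it: a round neck, 11 mm (18 mm right under the bar).
- sleeve: slotted steel sleeve round the plunger on the block: 28 mm diameter, top 72 mm above the worktop, origin on the axis at its foot. The plunger's flat cross pin (5 mm square), parallel to the handle's bar, sits in its deep groove along the jig's x axis. Clockwise from there come a low ridge, a rest notch 3 mm deep, then a tall wall. Notch and wall sit on a rest ring set at 54 to 80 degrees, differently each time.
- plunger (a joint): height of the plunger (m): 0 = fully in (its pin locks the carriage), 0.008 = resting in the notch, 0.015 = hard end of the pull. A spring and its weight press it down: 6 N at 0, 10 N at 0.008, 13 N at 0.015. It must be lifted more than 0.011 to turn over the ridge of the sleeve; lying on top of the ridge (0.011) is not parked.
- knob (a joint): turn of the handle (rad), clockwise seen from above positive: 0 = in the deep groove; over the rest notch = between 0.94 and 1.40, where the rest ring is set, to be felt: the tall wall stops the turn 0.07 past the notch's middle; let down within 0.06 of the middle it sinks 3 mm into the notch. The other way a wall stops it 0.07 before 0. Turns freely (0.02 N m); over 0.25 N m on a wall strains it.
- post_top (a point): centre of the top of the carriage's upright steel post: 16 mm diameter, top 89 mm above the worktop, free down to 39 mm. The carriage is an 80 x 70 mm plate, top at 36 mm; a terminal strip (top at 52 mm) is clamped on it, centre 34 mm from the post's axis on the jig's -x side.
- carriage (a joint): travel of the carriage (m), growing along the jig's -y axis, away from the plunger. With the plunger in, it is locked with play between 0 and 0.018; with the plunger parked it runs on (2 N friction) until its buffer meets the end stop, somewhere between 0.05 and 0.08. It stays where it is left.
- nose (a point): centre of the front of the carriage's round rubber buffer, 29 mm above the worktop, on its -y side.
- stop_face (a point): point of the end stop's face that the buffer's centre meets. The stop is a rigid dark steel bar across the rails, 78 x 18 mm, top 40 mm above the worktop (two screw heads to 45 mm), at the jig's -y end, clamped at a different place along the rails each time. A firm but gentle press on it is 5 to 15 N.
- end_stop: the same end stop; origin on its face, 11 mm below the face point and 10 mm to the jig's -x.
- screwdriver_cross: bystander: blue screwdriver, 182 mm long, lying loose beyond the plunger end of the jig. Origin on the worktop, about below its middle.
- tape_1: bystander: roll of black tape, 55 mm wide, 19 mm tall, lying loose near the jig's stop end. Origin at the centre of its underside.
- spare_bulb_1: bystander: white spare bulb, 51 mm wide, 58 mm tall, standing loose on its face beyond the stop end. Origin at the centre of its underside.

How it is judged:
By the outcome, as a careful person would: the job done as asked, in the order asked, and still so for the second after the job is handed in, with the robot touching nothing.
It also fails if it takes over 72 s, if anything falls off the work surface, if the arm or the gripper's body presses on something with over 40 N, if the wrist force passes 120 N, or if a joint passes its speed limit or range.

### The arm

A 6-joint arm with a two-finger parallel gripper is mounted at the origin on a cart in front of the work surface, level with it; the furniture and walls round the work are solid. World frame = base frame: x ahead of the robot, y to its left, z up, the work surface at z = 0. Lengths are in m, angles in rad, forces in N, time in s.
With the tool pointing down it reaches from about 0.35 to 0.775 m from the base axis. Payload 5.5 kg.
Tool frame: the origin (TCP) lies at the very end of the fingers, on their centre line; the grasp point (between the pads) lies env.hold_point_z behind it (env.hold_point_z is the distance from the TCP to the grasp point, in m); z points along the fingers, y is the line along which they close (so a half turn about z gives the same grasp; the last joint's range is limited). The gripper opens to 85 mm and grips with 20 to 120 N. Pads are 22 mm wide; open, the fingers measure 114 mm over their backs; the gripper's body (76 mm by 85 mm) begins 54 mm behind the grasp point. The pads swing forward as they close: fully open they stand 13 mm farther back than shut.
Start: joints at [-1.29, 0.313, 0.046, 1.304, 0, 1.431], TCP at [0.235, -0.525, 0.231] pointing down, gripper open.
Joint ranges: [-2.76, 2.76], [-0.86, 1.69], [-1.03, 1.26], [-2.2, 2.34], [-1.47, 1.5], [-3.14, 3.14]. Speed limits (rad/s): [2.57, 2.57, 3.14, 3.14, 3.14, 3.14].

### API

Orientations are given as a unit quaternion [w, x, y, z].
In Python, from workcell import env gives the robot as it stands.
- The arm moves only by the tool carry_out, never from a script. Its argument "steps" is a list of rows, each a list of 3 entries, a list of its own where there are three numbers: the turn, a rotation vector about the tool's x, y, z in degrees, then the shift along the tool's x, y, z in cm, then the closure in counts, from 0 (fully open) to 255 (shut). A call has exactly 8 rows; each row is the pose to reach, as a shift and turn from the pose commanded when the call began, along the tool's axes at that moment; what a row does not reach only later rows make up. A row lasts 1/8 s, in which the tool goes at most 62.5 mm and 10.7 degrees, less where a joint would pass 70% of its speed; a pose out of reach is approached as far as the arm can. A call with a gripper value outside its range is refused whole. The fingers move at their own pace and stop on an object; "force" is the grip in N (left out, the last holds). Time passes only in rows, so rows that repeat a pose let the fingers close, or fill a call up. It gives the time, the measured TCP pose, the force, the opening and the grip force at its end, in the units of the state.
- env.get_state(): the state, without advancing time (a new reading comes with each control period).
- env.read_camera(name): name is "scene" or "top" or "wrist"; returns (picture, depth): 384x512x3 uint8, red, green, blue; 384x512 float32, m along the optical axis (not along the pixel's ray), 0 where there is no reading.
- env.get_calibration(name): a dict with "fx", "fy", "cx", "cy" (pixels), "origin" and "orientation" of the camera in the world. Camera axes: x right, y up, looking along -z (the intrinsics and any distortion apply to the point x, -y, -z); pixel columns grow to the right and rows downward; lengths in m; the calibration is good to about 2 mm. The wrist camera is an equidistant fisheye: a pixel r from the principal point sees the ray r / f radians off the axis. A picture is of the moment at which its call begins: read the wrist's pose just before it. get_calibration takes no time and is no camera call; for the wrist camera it gives the pose at the moment of the call.
- env.hand_in(): hands the job in; it is judged then, once.
The state is a dict: "clock": time; "joint_pos": joint angles; "qvel": joint speeds; "tau": joint torques, N m; "tcp_pos": TCP position; "orientation": TCP orientation; "wrist_force": force on the tool from outside, world axes, zero at the start; "ft_torque": the same for the moment, N m; "finger_gap": finger opening in m; "grip_force": force on a finger pad.
Only numpy, scipy, OpenCV 4.12 (cv2) and the standard library are available. Lean on these libraries where they do the work, as an engineer would, in place of code of your own. Each camera call takes 0.05 s, during which the arm holds its last target. There are 200 camera calls.

## Working session

There is one attempt and no reset: what is moved stays moved. The work goes in short steps, Python scripts to look and compute and a tool call to move; the robot and the scene stay as the last step left them, time stands still between calls to the robot, and variables do not carry over. Pictures are saved under pics/ and viewed, at most 10 in all, crops included, and the job is handed in when it is done.

Besides the shell and the picture viewer there is one more tool, called after "Request:" as name(argument=value, ...) on one line, values as JSON. carry_out: Moves the arm, as the interface text tells. Its arguments: {"type":"object","properties":{"steps":{"type":"array","items":{"type":"array"}},"force":{"type":"number"}},"required":["steps"]}

```bash
mkdir -p pics
cat > h.py <<'E'
import numpy as np, cv2
from scipy.spatial.transform import Rotation as R
from workcell import env
def rot(q): return R.from_quat([q[1],q[2],q[3],q[0]])
def cloud(name):
    c=env.get_calibration(name); p,d=env.read_camera(name)
    v,u=np.mgrid[0:384,0:512]
    a=(u-c['cx'])/c['fx']; b=(v-c['cy'])/c['fy']
    P=np.stack([a*d,-b*d,-d],-1)
    W=rot(c['orientation']).apply(P.reshape(-1,3)).reshape(P.shape)+np.array(c['origin'])
    W[d==0]=np.nan
    return p,W,c
E
python3 - <<'E'
from h import *
print(env.hold_point_z); print(env.get_state())
for n in('top','scene'):
    p,W,c=cloud(n); print(n,c); np.savez('/tmp/%s.npz'%n,p=p,W=W)
    cv2.imwrite('pics/%s.png'%n,cv2.resize(p[...,::-1],(800,600)))
E
```

```text
0.0187
{'clock': 0.0, 'joint_pos': array([-1.28958884e+00,  3.13964560e-01,  4.49608379e-02,  1.30356409e+00,
       -2.11509896e-05,  1.43124688e+00]), 'qvel': array([ 0.00161619, -0.00014764,  0.00050065, -0.00116325, -0.00122839,
        0.00055522]), 'tau': array([-4.72366410e-04, -4.80625570e+01,  2.98532438e+01,  1.91379263e-02,
       -1.60643826e-04, -3.64218948e-06]), 'tcp_pos': array([ 0.23472995, -0.52435321,  0.23042182]), 'orientation': array([-8.82773327e-04,  9.77951564e-01,  2.08829962e-01, -7.32328126e-05]), 'wrist_force': array([-1.04303083,  0.64210993, -0.06221051]), 'ft_torque': array([-0.00929448, -0.01448437, -0.04098789]), 'grip_force': 0.0, 'finger_gap': 0.0850702186391659}
top {'fx': 367.895883329844, 'fy': 367.895883329844, 'cx': 250.29959914475276, 'cy': 191.40294355908932, 'origin': array([0.35949284, 0.0425076 , 1.26660628]), 'orientation': array([ 0.71064669,  0.05126981, -0.05108821, -0.69981618])}
scene {'fx': 420.1958164576937, 'fy': 420.1958164576937, 'cx': 256.1625575221083, 'cy': 189.46769178573956, 'origin': array([-0.25618355, -0.51288302,  0.65634306]), 'orientation': array([ 0.77113995,  0.4406332 , -0.2220318 , -0.40235237])}
```

View pics/top.png

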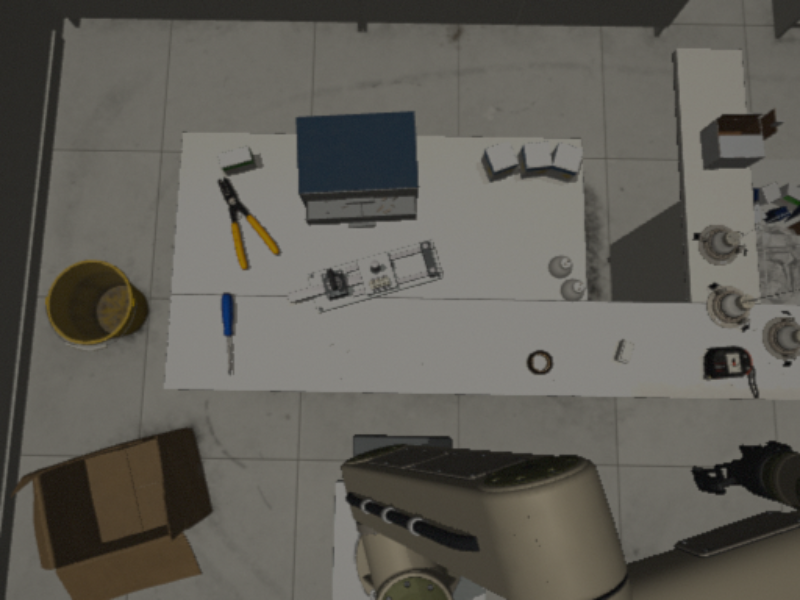

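View pics/scene.png

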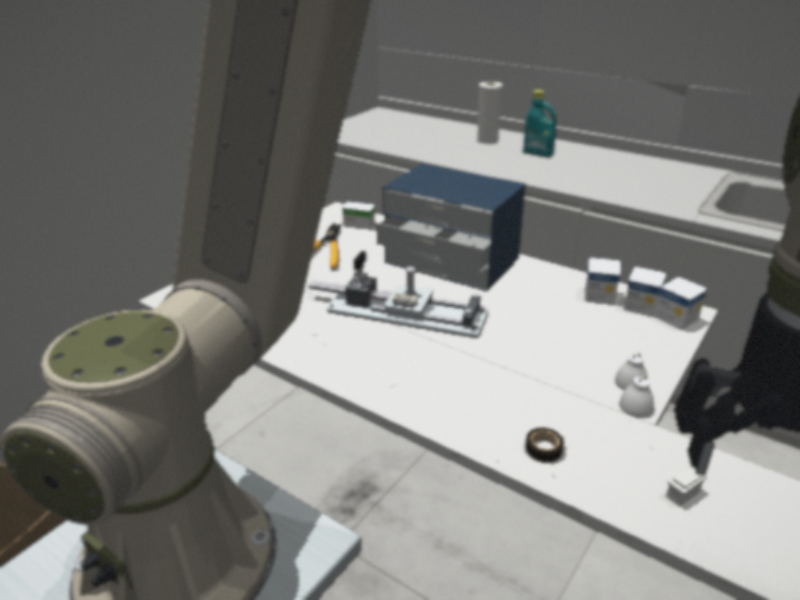

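The top view shows the jig at about (375,275) of 800x600. The plunger block is at (335,283), the post at (378,268), the stop at (430,260), and a drawer cabinet stands just behind. Now I'll measure these from the depth.

Run:
```python
from h import *
z=np.load('/tmp/top.npz'); p,W=z['p'],z['W']
s=W[140:205,180:290]; q=p[140:205,180:290]; Z=s[...,2]
def rep(n,m):
    pts=s[m]; print(n,len(pts),pts.mean(0).round(4),pts.min(0).round(3),pts.max(0).round(3))
roi=(s[...,0]<0.60)
n,l,st,c=cv2.connectedComponentsWithStats(((Z>0.075)&(Z<.13)).astype(np.uint8))
for i in range(1,n):
    if st[i,4]>3: print(c[i]+[180,140]); rep('hi%d'%i,l==i)
n,l,st,c=cv2.connectedComponentsWithStats(((Z>0.006)&(Z<.13)).astype(np.uint8))
for i in range(1,n):
    if st[i,4]>80:
        rep('all%d'%i,l==i); r=cv2.minAreaRect(s[l==i][:,:2].astype(np.float32)*1000); print(r)
rep('table',(np.abs(Z)<.01))
x0,y0,x1,y1=180,145,290,205
cv2.imwrite('pics/crop.png',cv2.resize(p[y0:y1,x0:x1,::-1],None,fx=7,fy=7,interpolation=cv2.INTER_CUBIC))
```

```text
[217.10569106 140.77235772]
hi1 123 [0.6982 0.156  0.09  ] [0.692 0.044 0.075] [0.706 0.226 0.114]
[254.5 140. ]
hi2 4 [0.7061 0.0328 0.0784] [0.705 0.028 0.076] [0.707 0.038 0.081]
[227.5 145. ]
hi5 4 [0.6877 0.1223 0.0781] [0.687 0.117 0.077] [0.688 0.127 0.079]
[237.66666667 144.16666667]
hi7 6 [0.6913 0.0886 0.0773] [0.689 0.081 0.076] [0.692 0.094 0.079]
[239.7 168.9]
hi8 20 [0.6054 0.0799 0.0871] [0.599 0.073 0.078] [0.612 0.085 0.095]
[212.41269841 178.58730159]
hi9 63 [0.5685 0.1662 0.1057] [0.547 0.155 0.075] [0.59  0.177 0.112]
all1 253 [0.6983 0.1296 0.08  ] [ 0.687 -0.006  0.008] [0.71  0.226 0.114]
((698.5885009765625, 110.14568328857422), (231.69064331054688, 22.831300735473633), 89.61955261230469)
all14 2221 [0.5896 0.0877 0.0291] [ 0.514 -0.069  0.006] [0.677 0.27  0.112]
((586.9426879882812, 104.80944061279297), (93.61046600341797, 341.4875183105469), 16.329011917114258)
table 4819 [6.144e-01 1.035e-01 3.000e-04] [ 0.496 -0.091 -0.01 ] [0.732 0.297 0.01 ]
```

View pics/crop.png

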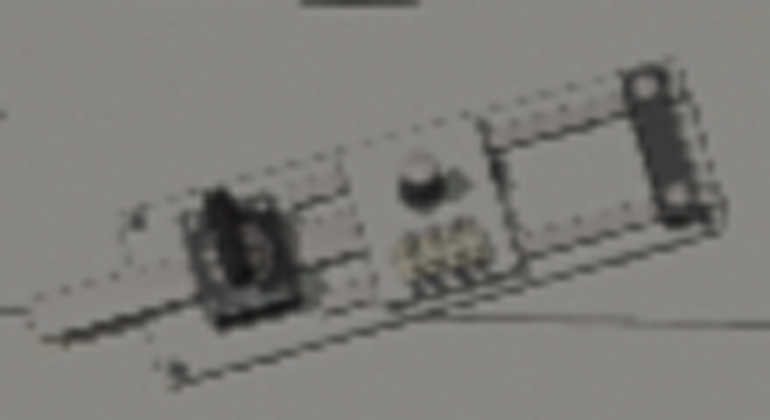

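The crop shows the bar at about (232,235), the post at (422,178) and the stop bar at (668,140), with the rails running left past the plunger end. From the depth the handle is at about (0.5685, 0.166), the post at about (0.605, 0.080), and the jig yaw is about 16°. I'll move over the handle with the tool x yaw at about 196°, which puts joint 6 near 0.

Request:
carry_out(steps=[[[0,0,-10.5],[3.65,-3.1,0],0],[[0,0,-21],[7.3,-6.2,0],0],[[0,0,-31.5],[10.95,-9.3,0],0],[[0,0,-42],[14.6,-12.4,0],0],[[0,0,-52.5],[18.25,-15.5,0],0],[[0,0,-63],[21.9,-18.6,0],0],[[0,0,-73.5],[25.5,-21.7,0],0],[[0,0,-84],[29.2,-24.7,0],0]], force=40)

```text
clock: 1.1
tcp_pos: [0.4007, -0.1786, 0.2311]
orientation: [-0.0, 0.585, 0.811, -0.0]
wrist_force: [0.1, -0.8, -0.2]
finger_gap: 0.085
grip_force: 0.0
```

```bash
cat >> h.py <<'E'
def tool(t,yaw=None):
    s=env.get_state(); r=rot(s['orientation']); x=r.as_matrix()[:,0]
    psi=np.degrees(np.arctan2(x[1],x[0]))
    print('tcp',np.round(s['tcp_pos'],4),'yaw',psi.round(2),'axis',r.as_matrix()[:,2].round(3),'F',s['wrist_force'].round(2),'M',s['ft_torque'].round(3),'gap',round(s['finger_gap'],4),'t',s['clock'])
    if t is not None: print('shift cm',(r.inv().apply(np.array(t)-s['tcp_pos'])*100).round(2), 'turn z', None if yaw is None else round(-((yaw-psi+180)%360-180),2))
E
python3 -c "
from h import *
tool([.5685,.166,.2],196)"
```

```text
tcp [ 0.4007 -0.1786  0.2311] yaw 108.44 axis [-0.  0. -1.] F [ 0.07 -0.76 -0.22] M [-0.01   0.001  0.037] gap 0.085 t 1.1
shift cm [27.38 26.82  3.11] turn z -87.56
```

Request:
carry_out(steps=[[[0,0,-10.6],[3.4,3.35,0],0],[[0,0,-21.2],[6.8,6.7,0],0],[[0,0,-31.8],[10.3,10.05,0],0],[[0,0,-42.4],[13.7,13.4,0],0],[[0,0,-53],[17.1,16.75,1],0],[[0,0,-63.6],[20.5,20.1,2],0],[[0,0,-74.2],[24,23.45,3],0],[[0,0,-84.8],[27.4,26.8,3],0]])

```text
clock: 2.1
tcp_pos: [0.5697, 0.165, 0.1997]
orientation: [-0.001, -0.116, 0.993, -0.0]
wrist_force: [1.4, -0.5, 0.1]
finger_gap: 0.0857
grip_force: 0.0
```

Run:
```python
from h import *
tool([.5685,.166,.2],196)
c=env.get_calibration('wrist'); print(c)
p,d=env.read_camera('wrist'); np.savez('/tmp/w1.npz',p=p,d=d)
print(d[100:384:60,50:512:80])
cv2.imwrite('pics/w1.png',cv2.resize(p[...,::-1],(800,600)))
p,W,c=cloud('top'); 
m=(W[...,2]>.015)&(W[...,2]<.115)&(W[...,0]>.5)&(W[...,0]<.66)&(W[...,1]<.25)&(W[...,1]>-.08);print(m.sum())
```

```text
tcp [0.5697 0.165  0.1997] yaw -166.73 axis [-0.003 -0.001 -1.   ] F [ 1.42 -0.51  0.1 ] M [-0.013 -0.006 -0.006] gap 0.0857 t 2.1
shift cm [ 0.1   0.12 -0.03] turn z -2.73
{'fx': 297.3186396354542, 'fy': 297.3186396354542, 'cx': 251.5268774553859, 'cy': 195.07160807174336, 'origin': array([0.48865084, 0.14370494, 0.34216718]), 'orientation': array([ 0.61207972, -0.10209348, -0.12945625,  0.77341865])}
[[0.31866804 0.32311448 0.32546818 0.3247645  0.3238285  0.3201386 ]
 [0.346125   0.3246586  0.3359334  0.33502847 0.34725899 0.3216165 ]
 [0.37529927 0.37524047 0.37348375 0.3749461  0.375673   0.3751653 ]
 [0.4125419  0.12461477 0.39514104 0.40439522 0.12490852 0.41304985]
 [0.07647317 0.08036733 0.09007229 0.0902834  0.07908663 0.        ]]
1033
```

View pics/w1.png

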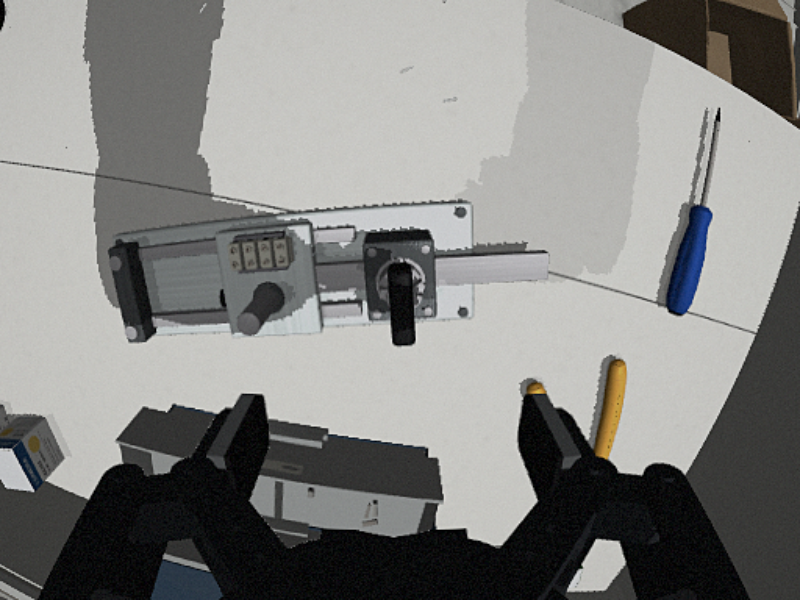

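The wrist view shows the handle bar at (403,302), sleeve at (400,280), post top at (250,322), carriage at (220–320, 220–335), and end stop at (128,290). Next I cast the fisheye points into the world.

```bash
cat >> h.py <<'E'
def wcloud(c,d):
    v,u=np.mgrid[0:384,0:512]
    x=u-c['cx'];y=v-c['cy'];r=np.hypot(x,y)+1e-9;t=np.tan(r/c['fx'])
    P=np.stack([x/r*t*d,-y/r*t*d,-d],-1)
    W=rot(c['orientation']).apply(P.reshape(-1,3)).reshape(P.shape)+np.array(c['origin']); W[d==0]=np.nan
    return W
E
python3 - <<'E'
from h import *
c=env.get_calibration('wrist'); z=np.load('/tmp/w1.npz');p,d=z['p'],z['d']
W=wcloud(c,d);Z=W[...,2]
box=np.zeros(Z.shape,bool);box[120:225,60:355]=1
def rep(n,m):
    pts=W[m&box];r=cv2.minAreaRect(pts[:,:2].astype(np.float32)*1000)
    print(n,len(pts),'med',np.median(pts,0).round(4),'rect',np.round(r[0],1),np.round(r[1],1),round(r[2],1));return r
def sub(u0,u1,v0,v1):
    b=np.zeros(Z.shape,bool);b[v0:v1,u0:u1]=1;return b
rep('bar',(Z>.1)&(Z<.115)&sub(240,275,150,230))
rep('posttop',(Z>.082)&(Z<.096)&sub(140,190,170,220))
rep('block',(abs(Z-.052)<.004)&sub(225,290,140,210))
rep('plate',(abs(Z-.012)<.004))
rep('carr',(abs(Z-.036)<.003)&sub(138,212,135,220))
rep('stop',(abs(Z-.040)<.003)&sub(65,105,145,225))
rep('sleeve',(abs(Z-.072)<.003)&sub(235,285,150,210))
print('table',np.nanmedian(Z[250:255,30:60]),np.nanmedian(Z[20:60,150:300]))
E
```

```text
bar 754 med [0.5685 0.1692 0.1074] rect [570.  169.5] [43. 13.] 16.9
posttop 221 med [0.6058 0.0838 0.0882] rect [606.8  83.4] [15.2 15.7] 66.3
block 1484 med [0.5609 0.1654 0.0519] rect [570.6 169.9] [54.  46.3] 17.2
plate 6258 med [0.5825 0.114  0.0115] rect [596.5  84.4] [ 90.9 288.8] 16.9
carr 2777 med [0.5986 0.0927 0.0355] rect [596.6  83.5] [80.3 84.8] 17.2
stop 627 med [ 0.6303 -0.0318  0.0392] rect [632.  -32.2] [78.1 19.5] 17.6
sleeve 128 med [0.5697 0.1615 0.0717] rect [570.6 170. ] [27.6 16.9] 89.2
table -0.0009900319407498692 -0.0008871789504898697
```

The measurements agree with the given sizes: axis (0.570, 0.170), yaw 17°, post top (0.607, 0.0835), stop bar centre (0.632, -0.032). Descending partway.

Request:
carry_out(steps=[[[0,0,-3.8],[-0.23,0.35,1],60],[[0,0,-3.8],[-0.23,0.35,2.5],100],[[0,0,-3.8],[-0.23,0.35,4],100],[[0,0,-3.8],[-0.23,0.35,5.5],100],[[0,0,-3.8],[-0.23,0.35,7],100],[[0,0,-3.8],[-0.23,0.35,7.5],100],[[0,0,-3.8],[-0.23,0.35,7.5],100],[[0,0,-3.8],[-0.23,0.35,7.5],100]])

```text
clock: 3.2
tcp_pos: [0.572, 0.1676, 0.1269]
orientation: [0.001, -0.145, 0.989, -0.0]
wrist_force: [0.1, 0.1, 0.6]
finger_gap: 0.0516
grip_force: 0.0
```

```bash
python3 -c "
from h import *
tool([.570,.1698,.086],197)"
```

```text
tcp [0.572  0.1676 0.1269] yaw -163.29 axis [ 0.001  0.    -1.   ] F [0.07 0.05 0.57] M [-0.03  -0.023  0.002] gap 0.0516 t 3.2
shift cm [0.13 0.27 4.09] turn z -0.29
```

Request:
carry_out(steps=[[[0,0,-0.3],[0.13,0.27,1],100],[[0,0,-0.3],[0.13,0.27,2.2],100],[[0,0,-0.3],[0.13,0.27,3.4],100],[[0,0,-0.3],[0.13,0.27,4.1],100],[[0,0,-0.3],[0.13,0.27,4.1],100],[[0,0,-0.3],[0.13,0.27,4.1],100],[[0,0,-0.3],[0.13,0.27,4.1],100],[[0,0,-0.3],[0.13,0.27,4.1],100]])

```text
clock: 4.2
tcp_pos: [0.5698, 0.1697, 0.0857]
orientation: [0.0, -0.148, 0.989, -0.0]
wrist_force: [0.9, -0.3, -0.3]
finger_gap: 0.0518
grip_force: 0.0
```

```bash
python3 -c "
from h import *
tool([.570,.1698,.086],197)"
```

```text
tcp [0.5698 0.1697 0.0857] yaw -162.99 axis [ 0.001  0.    -1.   ] F [ 0.86 -0.34 -0.35] M [0.003 0.013 0.042] gap 0.0518 t 4.2
shift cm [-0.02 -0.   -0.03] turn z 0.01
```

Request:
carry_out(steps=[[[0,0,0],[0,0,0],180],[[0,0,0],[0,0,0],255],[[0,0,0],[0,0,0],255],[[0,0,0],[0,0,0],255],[[0,0,0],[0,0,0],255],[[0,0,0],[0,0,0],255],[[0,0,0],[0,0,0],255],[[0,0,0],[0,0,0],255]], force=50)

```text
clock: 5.2
tcp_pos: [0.5696, 0.1697, 0.0855]
orientation: [0.0, -0.148, 0.989, -0.0]
wrist_force: [-1.6, -0.3, 3.5]
finger_gap: 0.0119
grip_force: 51.4
```

```bash
python3 -c "
from h import *
tool([.570,.1698,.086],197)"
```

```text
tcp [0.5696 0.1697 0.0855] yaw -162.99 axis [ 0. -0. -1.] F [-1.58 -0.26  3.5 ] M [-0.155  0.252 -0.03 ] gap 0.0119 t 5.2
shift cm [-0.04 -0.   -0.05] turn z 0.01
```

Request:
carry_out(steps=[[[0,0,0],[0,0,-0.3],255],[[0,0,0],[0,0,-0.6],255],[[0,0,0],[0,0,-0.9],255],[[0,0,0],[0,0,-1.1],255],[[0,0,0],[0,0,-1.3],255],[[0,0,0],[0,0,-1.3],255],[[0,0,0],[0,0,-1.3],255],[[0,0,0],[0,0,-1.3],255]])

```text
clock: 6.2
tcp_pos: [0.5694, 0.1697, 0.0981]
orientation: [-0.0, -0.148, 0.989, -0.0]
wrist_force: [3.9, -0.0, -12.2]
finger_gap: 0.0121
grip_force: 49.4
```

```bash
python3 -c "
from h import *
tool([.570,.1698,.0985],197)"
```

```text
tcp [0.5694 0.1697 0.0981] yaw -162.99 axis [-0. -0. -1.] F [  3.92  -0.03 -12.23] M [-0.012 -0.94  -0.047] gap 0.0121 t 6.2
shift cm [-0.06 -0.   -0.04] turn z 0.01
```

Request:
carry_out(steps=[[[0,0,7],[0,0,0],255],[[0,0,14],[0,0,0],255],[[0,0,21],[0,0,0],255],[[0,0,28],[0,0,0],255],[[0,0,35],[0,0,0],255],[[0,0,42],[0,0,0],255],[[0,0,48],[0,0,0],255],[[0,0,48],[0,0,0],255]])

```text
clock: 7.2
tcp_pos: [0.5693, 0.1687, 0.0981]
orientation: [-0.0, 0.267, 0.964, -0.001]
wrist_force: [3.4, -4.1, -11.9]
finger_gap: 0.0123
grip_force: 49.4
```

```bash
python3 -c "
from h import *
tool([.570,.1698,.0985],197-52)"
```

```text
tcp [0.5693 0.1687 0.0981] yaw 149.04 axis [-0.001 -0.002 -1.   ] F [  3.41  -4.06 -11.86] M [-0.927 -0.778  0.036] gap 0.0123 t 7.2
shift cm [-0.01  0.13 -0.04] turn z 4.04
```

Request:
carry_out(steps=[[[0,0,3],[-0.1,-0.05,0],255],[[0,0,5],[-0.1,-0.05,0],255],[[0,0,7],[-0.1,-0.05,0],255],[[0,0,7],[-0.1,-0.05,0],255],[[0,0,7],[-0.1,-0.05,0],255],[[0,0,7],[-0.1,-0.05,0],255],[[0,0,7],[-0.1,-0.05,0],255],[[0,0,7],[-0.1,-0.05,0],255]])

```text
clock: 8.2
tcp_pos: [0.5694, 0.1685, 0.098]
orientation: [-0.001, 0.325, 0.946, -0.001]
wrist_force: [-2.5, -3.3, -11.0]
finger_gap: 0.0119
grip_force: 49.4
```

```bash
python3 -c "
from h import *
tool([.570,.1698,.0985],197-55)"
```

```text
tcp [0.5694 0.1685 0.098 ] yaw 142.01 axis [-0.001 -0.001 -1.   ] F [ -2.46  -3.26 -11.01] M [-0.856  0.364 -0.008] gap 0.0119 t 8.2
shift cm [ 0.03  0.14 -0.05] turn z 0.01
```

Request:
carry_out(steps=[[[0,0,1],[0,0,0],255],[[0,0,2],[0,0,0],255],[[0,0,3],[0,0,0],255],[[0,0,3],[0,0,0],255],[[0,0,3],[0,0,0],255],[[0,0,3],[0,0,0],255],[[0,0,3],[0,0,0],255],[[0,0,3],[0,0,0],255]])

```text
clock: 9.2
tcp_pos: [0.5694, 0.1685, 0.098]
orientation: [-0.001, 0.351, 0.937, -0.001]
wrist_force: [-3.4, -4.3, -11.8]
finger_gap: 0.0122
grip_force: 49.4
```

```bash
cat > t.py <<'E'
from h import *
tool(None)
E
python3 t.py
```

```text
tcp [0.5694 0.1685 0.098 ] yaw 138.96 axis [-0.001 -0.001 -1.   ] F [ -3.44  -4.27 -11.82] M [-0.98   0.63  -0.056] gap 0.0122 t 9.2
```

Request:
carry_out(steps=[[[0,0,1],[0,0,0],255],[[0,0,2],[0,0,0],255],[[0,0,2],[0,0,0],255],[[0,0,2],[0,0,0],255],[[0,0,2],[0,0,0],255],[[0,0,2],[0,0,0],255],[[0,0,2],[0,0,0],255],[[0,0,2],[0,0,0],255]])

```text
clock: 10.2
tcp_pos: [0.5694, 0.1685, 0.098]
orientation: [-0.001, 0.367, 0.93, -0.001]
wrist_force: [-2.6, -3.8, -13.0]
finger_gap: 0.012
grip_force: 49.4
```

```bash
python3 t.py
```

```text
tcp [0.5694 0.1685 0.098 ] yaw 136.97 axis [-0.001 -0.001 -1.   ] F [ -2.61  -3.77 -13.02] M [-1.012  0.678 -0.011] gap 0.012 t 10.2
```

Request:
carry_out(steps=[[[0,0,1],[0,0,0],255],[[0,0,2],[0,0,0],255],[[0,0,2],[0,0,0],255],[[0,0,2],[0,0,0],255],[[0,0,2],[0,0,0],255],[[0,0,2],[0,0,0],255],[[0,0,2],[0,0,0],255],[[0,0,2],[0,0,0],255]])

```text
clock: 11.2
tcp_pos: [0.5693, 0.1685, 0.098]
orientation: [-0.001, 0.383, 0.924, -0.001]
wrist_force: [-3.4, -7.0, -11.1]
finger_gap: 0.012
grip_force: 49.5
```

```bash
python3 t.py
```

```text
tcp [0.5693 0.1685 0.098 ] yaw 134.99 axis [-0.002 -0.001 -1.   ] F [ -3.43  -6.96 -11.14] M [-1.01   0.659  0.188] gap 0.012 t 11.2
```

Mz jumped to +0.19 N·m at about 61°, so that's the wall. I back off 5° to the notch middle (about 57°) and check that the torque goes away.

Request:
carry_out(steps=[[[0,0,-2],[0,0,0],255],[[0,0,-4],[0,0,0],255],[[0,0,-5],[0,0,0],255],[[0,0,-5],[0,0,0],255],[[0,0,-5],[0,0,0.15],255],[[0,0,-5],[0,0,0.3],255],[[0,0,-5],[0,0,0.3],255],[[0,0,-5],[0,0,0.3],255]])

```text
clock: 12.2
tcp_pos: [0.5695, 0.1685, 0.0951]
orientation: [-0.0, 0.342, 0.94, -0.0]
wrist_force: [-4.2, -4.4, -10.4]
finger_gap: 0.0119
grip_force: 49.6
```

```bash
python3 t.py
```

```text
tcp [0.5695 0.1685 0.0951] yaw 139.97 axis [-0.001 -0.001 -1.   ] F [ -4.17  -4.39 -10.41] M [-1.     0.676  0.022] gap 0.0119 t 12.2
```

The plunger is below ridge height and still sprung, so it is entering the notch. Lowering on.

Request:
carry_out(steps=[[[0,0,0],[0,0,0.08],255],[[0,0,0],[0,0,0.16],255],[[0,0,0],[0,0,0.22],255],[[0,0,0],[0,0,0.22],255],[[0,0,0],[0,0,0.22],255],[[0,0,0],[0,0,0.22],255],[[0,0,0],[0,0,0.22],255],[[0,0,0],[0,0,0.22],255]])

```text
clock: 13.2
tcp_pos: [0.5695, 0.1685, 0.0935]
orientation: [-0.0, 0.342, 0.94, -0.0]
wrist_force: [-4.5, -4.8, -7.4]
finger_gap: 0.012
grip_force: 50.1
```

```bash
python3 t.py
```

```text
tcp [0.5695 0.1685 0.0935] yaw 139.97 axis [-0.001 -0.001 -1.   ] F [-4.48 -4.81 -7.43] M [-1.073  0.916  0.054] gap 0.012 t 13.2
```

Request:
carry_out(steps=[[[0,0,0],[0,-0.04,0.05],255],[[0,0,0],[0,-0.08,0.1],255],[[0,0,0],[0,-0.08,0.1],255],[[0,0,0],[0,-0.08,0.1],255],[[0,0,0],[0,-0.08,0.1],255],[[0,0,0],[0,-0.08,0.1],255],[[0,0,0],[0,-0.08,0.1],255],[[0,0,0],[0,-0.08,0.1],255]])

```text
clock: 14.2
tcp_pos: [0.5695, 0.1685, 0.0935]
orientation: [0.0, 0.342, 0.94, 0.0]
wrist_force: [-4.8, -3.2, -2.8]
finger_gap: 0.012
grip_force: 50.6
```

```bash
python3 t.py
```

```text
tcp [0.5695 0.1685 0.0935] yaw 139.99 axis [ 0.001  0.001 -1.   ] F [-4.83 -3.24 -2.83] M [-0.782  1.133  0.04 ] gap 0.012 t 14.2
```

It's seated: z holds at 8 mm while the load drops. Now open, then rise and look.

Request:
carry_out(steps=[[[0,0,0],[0,0,0],210],[[0,0,0],[0,0,0],160],[[0,0,0],[0,0,0],110],[[0,0,0],[0,0,0],100],[[0,0,0],[0,0,-1.5],100],[[0,0,0],[0,0,-4],100],[[0,0,0],[0,0,-7],100],[[0,0,0],[0,0,-10],100]])

```text
clock: 15.2
tcp_pos: [0.5698, 0.1682, 0.1942]
orientation: [0.001, 0.342, 0.94, 0.0]
wrist_force: [0.5, 0.1, -0.2]
finger_gap: 0.0524
grip_force: 0.0
```

```bash
cat > look.py <<'E'
import sys
from h import *
tool([.607,.0835,.19],197)
c=env.get_calibration('wrist');p,d=env.read_camera('wrist');cv2.imwrite('pics/%s.png'%sys.argv[1],cv2.resize(p[...,::-1],(800,600)))
W=wcloud(c,d);Z=W[...,2]
a=np.array([.5702,.1697]); 
def rect(n,m):
    pts=W[m]
    if len(pts)<20: print(n,len(pts));return
    r=cv2.minAreaRect(pts[:,:2].astype(np.float32)*1000);print(n,len(pts),'medz',np.median(pts[:,2]).round(4),np.round(r[0],1),np.round(r[1],1),round(r[2],1))
rr=np.hypot(W[...,0]-a[0],W[...,1]-a[1])
rect('bar',(rr<.03)&(Z>.1)&(Z<.13))
th=np.radians(17);X=(W[...,0]-.5965)*np.cos(th)+(W[...,1]-.0844)*np.sin(th);Y=-(W[...,0]-.5965)*np.sin(th)+(W[...,1]-.0844)*np.cos(th)
rect('post',(np.hypot(X-.011,Y)<.12)&(abs(X-.011)<.012)&(Y<.05)&(Z>.083)&(Z<.094))
m=(abs(X)<.042)&(Y<.06)&(Y>-.16)
q=m&(abs(Z-.036)<.003); print('carriage Y',np.percentile(Y[q],[1,99]).round(4))
q=m&(abs(Z-.040)<.002)&(Y<-.09); print('stop Y',np.percentile(Y[q],[2,98]).round(4))
E
python3 look.py w2
```

```text
tcp [0.5698 0.1682 0.1942] yaw 140.01 axis [ 0.001  0.    -1.   ] F [ 0.51  0.14 -0.2 ] M [ 0.022 -0.026  0.011] gap 0.0524 t 15.2
shift cm [-8.29 -4.1   0.42] turn z -56.99
bar 878 medz 0.1151 [568.5 167.8] [13.  42.7] 50.1
post 149 medz 0.0881 [607.2  82.3] [11.1 16.2] 51.5
carriage Y [-0.1154  0.0539]
stop Y [-0.1247 -0.1149]
```

View pics/w2.png

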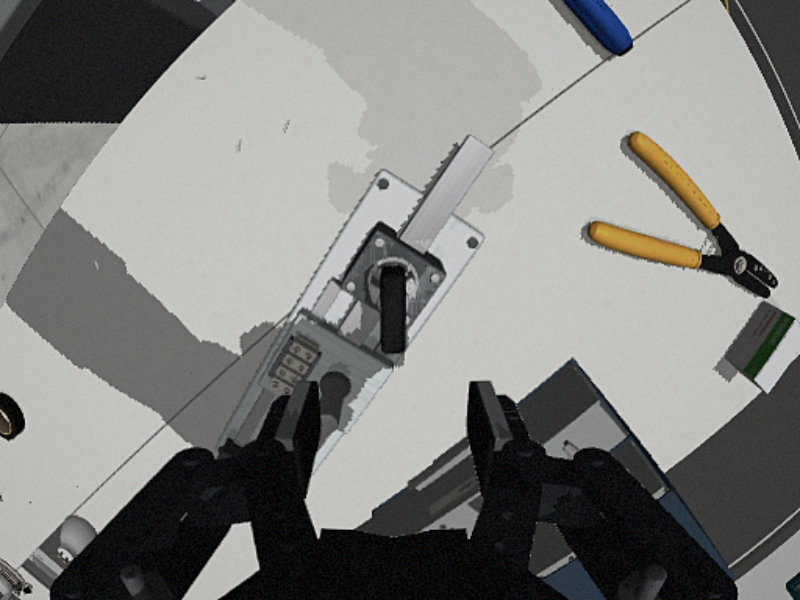

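The bar top is at 0.115, which is +8 mm, with yaw 140°. The image shows the plunger parked at (392,300), with the block at (395,265) and the post at (332,390). Next, over to the post.

Request:
carry_out(steps=[[[0,0,-10],[-1.5,-0.7,0],100],[[0,0,-20],[-3,-1.4,0],100],[[0,0,-30],[-4.5,-2.2,0],100],[[0,0,-40],[-6,-2.9,0],100],[[0,0,-50],[-7.5,-3.7,0],100],[[0,0,-57],[-8.3,-4.1,1],100],[[0,0,-57],[-8.3,-4.1,3],100],[[0,0,-57],[-8.3,-4.1,5],100]])

```text
clock: 16.25
tcp_pos: [0.6075, 0.0832, 0.1425]
orientation: [0.001, -0.148, 0.989, -0.0]
wrist_force: [0.7, -0.1, -0.6]
finger_gap: 0.0521
grip_force: 0.0
```

Run:
```python
from h import *
tool([.607,.083,.058],197)
```

```text
tcp [0.6075 0.0832 0.1425] yaw -163.02 axis [ 0.002  0.    -1.   ] F [ 0.69 -0.12 -0.64] M [0.029 0.048 0.036] gap 0.0521 t 16.25
shift cm [ 0.06 -0.    8.45] turn z -0.02
```

Request:
carry_out(steps=[[[0,0,0],[0,0,2],100],[[0,0,0],[0,0,4.5],100],[[0,0,0],[0,0,7],100],[[0,0,0],[0,0,8.2],100],[[0,0,0],[0,0,8.2],100],[[0,0,0],[0,0,8.2],160],[[0,0,0],[0,0,8.2],255],[[0,0,0],[0,0,8.2],255]], force=30)

```text
clock: 17.25
tcp_pos: [0.6078, 0.0834, 0.0614]
orientation: [0.001, -0.148, 0.989, -0.0]
wrist_force: [-0.6, 0.6, 4.7]
finger_gap: 0.0151
grip_force: 29.2
```

Request:
carry_out(steps=[[[0,0,0],[0,0,0],255],[[0,0,0],[0,0,0],255],[[0,0,0],[0,0,0],255],[[0,0,0],[0,0,0],255],[[0,0,0],[0,0,0],255],[[0,0,0],[0,0,0],255],[[0,0,0],[0,0,0],255],[[0,0,0],[0,0,0],255]])

```text
clock: 18.25
tcp_pos: [0.6077, 0.0834, 0.0614]
orientation: [0.001, -0.148, 0.989, -0.0]
wrist_force: [0.4, -0.1, 6.3]
finger_gap: 0.0148
grip_force: 29.3
```

```bash
python3 t.py
```

```text
tcp [0.6077 0.0834 0.0614] yaw -162.99 axis [ 0.002 -0.    -1.   ] F [ 0.36 -0.05  6.3 ] M [-0.074  0.153 -0.001] gap 0.0148 t 18.25
```

Request:
carry_out(steps=[[[0,0,0],[0,-0.5,-0.08],255],[[0,0,0],[0,-1.0,-0.08],255],[[0,0,0],[0,-1.5,-0.08],255],[[0,0,0],[0,-2.0,-0.08],255],[[0,0,0],[0,-2.5,-0.08],255],[[0,0,0],[0,-3.0,-0.08],255],[[0,0,0],[0,-3.4,-0.08],255],[[0,0,0],[0,-3.4,-0.08],255]])

```text
clock: 19.25
tcp_pos: [0.6178, 0.05, 0.0613]
orientation: [0.001, -0.148, 0.989, -0.001]
wrist_force: [3.2, 1.4, 4.6]
finger_gap: 0.0154
grip_force: 29.7
```

```bash
cat >> look.py <<'E'
def near(n):
    pass
E
python3 - <<'E'
from h import *
tool(None)
c=env.get_calibration('wrist');p,d=env.read_camera('wrist');cv2.imwrite('pics/w3.png',cv2.resize(p[...,::-1],(800,600)))
W=wcloud(c,d);th=np.radians(17);X=(W[...,0]-.5965)*np.cos(th)+(W[...,1]-.0844)*np.sin(th);Y=-(W[...,0]-.5965)*np.sin(th)+(W[...,1]-.0844)*np.cos(th)
Z=W[...,2];m=(abs(X)<.042)
q=m&(abs(Z-.036)<.002)&(Y>-.1); print('carriage Y',np.percentile(Y[q],[1,99]).round(4))
q=m&(abs(Z-.029)<.006)&(Y<-.03)&(Y>-.12); print('nose Y',q.sum(),np.percentile(Y[q],[2,50,98]).round(4))
q=m&(abs(Z-.040)<.002)&(Y<-.105); print('stop Y',q.sum(),np.percentile(Y[q],[2,98]).round(4))
E
```

```text
tcp [0.6178 0.05   0.0613] yaw -163.03 axis [ 0.002 -0.001 -1.   ] F [3.25 1.38 4.59] M [ 0.264 -0.613  0.032] gap 0.0154 t 19.25
carriage Y [-0.0762  0.0741]
nose Y 1576 [-0.1162 -0.0793 -0.0346]
stop Y 2114 [-0.1322 -0.1155]
```

View pics/w3.png

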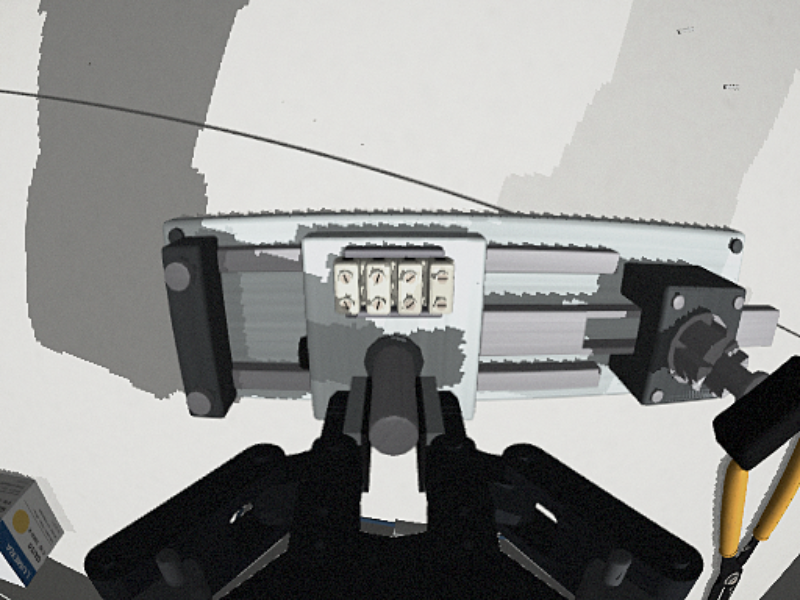

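The picture shows the carriage running free (nose at (302,352), stop face at x≈228). The remaining gap is about 29 mm, and the plunger is still parked at top right. Advance 24 mm, then feel for the stop.

Request:
carry_out(steps=[[[0,0,0],[0,-0.5,0],255],[[0,0,0],[0,-1.0,0],255],[[0,0,0],[0,-1.5,0],255],[[0,0,0],[0,-1.9,0],255],[[0,0,0],[0,-2.2,0],255],[[0,0,0],[0,-2.4,0],255],[[0,0,0],[0,-2.4,0],255],[[0,0,0],[0,-2.4,0],255]])

```text
clock: 20.3
tcp_pos: [0.6246, 0.0277, 0.0614]
orientation: [0.001, -0.148, 0.989, -0.0]
wrist_force: [3.3, 1.6, 6.0]
finger_gap: 0.0151
grip_force: 29.8
```

```bash
cat >> t.py <<'E'
s=env.get_state();j=np.array([-.2924,.9563]);print('jigY force',(s['wrist_force'][:2]@j).round(2),'tcp Y',((s['tcp_pos'][:2]-[.5965,.0844])@j*1000).round(2))
E
python3 t.py
```

```text
tcp [0.6246 0.0277 0.0614] yaw -162.99 axis [ 0.002 -0.    -1.   ] F [3.29 1.59 6.04] M [ 0.425 -0.633  0.002] gap 0.0151 t 20.3
jigY force 0.56 tcp Y -62.48
```

Request:
carry_out(steps=[[[0,0,0],[0,-0.05,0],255],[[0,0,0],[0,-0.1,0],255],[[0,0,0],[0,-0.15,0],255],[[0,0,0],[0,-0.2,0],255],[[0,0,0],[0,-0.25,0],255],[[0,0,0],[0,-0.3,0],255],[[0,0,0],[0,-0.3,0],255],[[0,0,0],[0,-0.3,0],255]])

```text
clock: 21.3
tcp_pos: [0.6254, 0.0251, 0.0614]
orientation: [0.001, -0.148, 0.989, -0.0]
wrist_force: [3.3, 2.6, 5.0]
finger_gap: 0.0147
grip_force: 29.8
```

```bash
python3 t.py
```

```text
tcp [0.6254 0.0251 0.0614] yaw -162.98 axis [ 0.001  0.    -1.   ] F [3.28 2.57 4.97] M [ 0.511 -0.568  0.006] gap 0.0147 t 21.3
jigY force 1.5 tcp Y -65.17
```

Request:
carry_out(steps=[[[0,0,0],[0,-0.05,0],255],[[0,0,0],[0,-0.1,0],255],[[0,0,0],[0,-0.15,0],255],[[0,0,0],[0,-0.2,0],255],[[0,0,0],[0,-0.2,0],255],[[0,0,0],[0,-0.2,0],255],[[0,0,0],[0,-0.2,0],255],[[0,0,0],[0,-0.2,0],255]])

```text
clock: 22.3
tcp_pos: [0.6259, 0.0232, 0.0614]
orientation: [0.001, -0.148, 0.989, -0.0]
wrist_force: [2.7, 2.3, 5.7]
finger_gap: 0.0148
grip_force: 29.8
```

```bash
python3 t.py
```

```text
tcp [0.6259 0.0232 0.0614] yaw -162.98 axis [ 0.001  0.    -1.   ] F [2.65 2.26 5.65] M [ 0.55  -0.581  0.026] gap 0.0148 t 22.3
jigY force 1.38 tcp Y -67.16
```

Request:
carry_out(steps=[[[0,0,0],[0,-0.05,0],255],[[0,0,0],[0,-0.1,0],255],[[0,0,0],[0,-0.15,0],255],[[0,0,0],[0,-0.2,0],255],[[0,0,0],[0,-0.2,0],255],[[0,0,0],[0,-0.2,0],255],[[0,0,0],[0,-0.2,0],255],[[0,0,0],[0,-0.2,0],255]])

```text
clock: 23.3
tcp_pos: [0.6265, 0.0213, 0.0614]
orientation: [0.001, -0.148, 0.989, -0.0]
wrist_force: [2.9, 3.3, 5.9]
finger_gap: 0.0149
grip_force: 29.8
```

```bash
python3 t.py
```

```text
tcp [0.6265 0.0213 0.0614] yaw -162.98 axis [ 0.001  0.    -1.   ] F [2.89 3.33 5.93] M [ 0.566 -0.606  0.013] gap 0.0149 t 23.3
jigY force 2.34 tcp Y -69.16
```

Request:
carry_out(steps=[[[0,0,0],[0,-0.05,0],255],[[0,0,0],[0,-0.1,0],255],[[0,0,0],[0,-0.15,0],255],[[0,0,0],[0,-0.2,0],255],[[0,0,0],[0,-0.2,0],255],[[0,0,0],[0,-0.2,0],255],[[0,0,0],[0,-0.2,0],255],[[0,0,0],[0,-0.2,0],255]])

```text
clock: 24.3
tcp_pos: [0.6271, 0.0194, 0.0614]
orientation: [0.001, -0.148, 0.989, -0.0]
wrist_force: [3.5, 2.6, 5.7]
finger_gap: 0.0149
grip_force: 29.8
```

```bash
python3 t.py
```

```text
tcp [0.6271 0.0194 0.0614] yaw -162.98 axis [ 0.001  0.    -1.   ] F [3.48 2.65 5.66] M [ 0.516 -0.575 -0.015] gap 0.0149 t 24.3
jigY force 1.51 tcp Y -71.16
```

Request:
carry_out(steps=[[[0,0,0],[0,-0.05,0],255],[[0,0,0],[0,-0.1,0],255],[[0,0,0],[0,-0.15,0],255],[[0,0,0],[0,-0.2,0],255],[[0,0,0],[0,-0.2,0],255],[[0,0,0],[0,-0.2,0],255],[[0,0,0],[0,-0.2,0],255],[[0,0,0],[0,-0.2,0],255]])

```text
clock: 25.3
tcp_pos: [0.6277, 0.0174, 0.0613]
orientation: [0.001, -0.148, 0.989, -0.0]
wrist_force: [3.7, 2.0, 5.2]
finger_gap: 0.0152
grip_force: 29.8
```

```bash
python3 t.py
```

```text
tcp [0.6277 0.0174 0.0613] yaw -162.98 axis [ 0.001  0.    -1.   ] F [3.68 2.   5.16] M [ 0.55  -0.578 -0.027] gap 0.0152 t 25.3
jigY force 0.84 tcp Y -73.15
```

Request:
carry_out(steps=[[[0,0,0],[0,-0.05,0],255],[[0,0,0],[0,-0.1,0],255],[[0,0,0],[0,-0.15,0],255],[[0,0,0],[0,-0.2,0],255],[[0,0,0],[0,-0.2,0],255],[[0,0,0],[0,-0.2,0],255],[[0,0,0],[0,-0.2,0],255],[[0,0,0],[0,-0.2,0],255]])

```text
clock: 26.3
tcp_pos: [0.6281, 0.0162, 0.0613]
orientation: [0.001, -0.148, 0.989, 0.001]
wrist_force: [3.4, 5.4, 6.5]
finger_gap: 0.0146
grip_force: 29.8
```

```bash
python3 t.py
```

```text
tcp [0.6281 0.0162 0.0613] yaw -162.95 axis [ 0.001  0.001 -1.   ] F [3.44 5.37 6.47] M [ 0.836 -0.501 -0.025] gap 0.0146 t 26.3
jigY force 4.13 tcp Y -74.45
```

Contact: the tool stalled 0.7 mm short and the force is rising. Now press to about 10 N.

Request:
carry_out(steps=[[[0,0,0],[0,-0.03,0],255],[[0,0,0],[0,-0.06,0],255],[[0,0,0],[0,-0.09,0],255],[[0,0,0],[0,-0.12,0],255],[[0,0,0],[0,-0.15,0],255],[[0,0,0],[0,-0.15,0],255],[[0,0,0],[0,-0.15,0],255],[[0,0,0],[0,-0.15,0],255]])

```text
clock: 27.3
tcp_pos: [0.6281, 0.0161, 0.0613]
orientation: [0.001, -0.149, 0.989, 0.002]
wrist_force: [1.8, 8.3, 7.4]
finger_gap: 0.0152
grip_force: 30.1
```

```bash
python3 t.py
```

```text
tcp [0.6281 0.0161 0.0613] yaw -162.9 axis [ 0.     0.004 -1.   ] F [1.85 8.32 7.44] M [ 1.638 -0.333 -0.06 ] gap 0.0152 t 27.3
jigY force 7.42 tcp Y -74.55
```

Request:
carry_out(steps=[[[0,0,0],[0,-0.04,0],255],[[0,0,0],[0,-0.08,0],255],[[0,0,0],[0,-0.12,0],255],[[0,0,0],[0,-0.14,0],255],[[0,0,0],[0,-0.14,0],255],[[0,0,0],[0,-0.14,0],255],[[0,0,0],[0,-0.14,0],255],[[0,0,0],[0,-0.14,0],255]])

```text
clock: 28.3
tcp_pos: [0.6281, 0.0161, 0.0613]
orientation: [0.0, -0.149, 0.989, 0.003]
wrist_force: [1.0, 12.8, 8.9]
finger_gap: 0.0152
grip_force: 30.3
```

```bash
python3 t.py
```

```text
tcp [0.6281 0.0161 0.0613] yaw -162.84 axis [-0.     0.006 -1.   ] F [ 1.   12.81  8.86] M [ 2.303 -0.22  -0.095] gap 0.0152 t 28.3
jigY force 11.95 tcp Y -74.56
```

It presses at about 10–12 N. Ease to a light push, open, and rise straight up.

Request:
carry_out(steps=[[[0,0,0],[0,0.1,0],255],[[0,0,0],[0,0.18,0],255],[[0,0,0],[0,0.18,0],255],[[0,0,0],[0,0.18,0],230],[[0,0,0],[0,0.18,0],200],[[0,0,0],[0,0.18,0],160],[[0,0,0],[0,0.18,0],110],[[0,0,0],[0,0.18,0],100]])

```text
clock: 29.3
tcp_pos: [0.6275, 0.0141, 0.0605]
orientation: [-0.0, -0.148, 0.989, -0.0]
wrist_force: [-0.0, 0.2, 0.2]
finger_gap: 0.0517
grip_force: 0.0
```

Request:
carry_out(steps=[[[0,0,0],[0,0,0],100],[[0,0,0],[0,0,-1],100],[[0,0,0],[0,0,-3],100],[[0,0,0],[0,0,-6],100],[[0,0,0],[0,0,-9],100],[[0,0,0],[0,0,-12],100],[[0,0,0],[0,0,-12],100],[[0,0,0],[0,0,-12],100]])

```text
clock: 30.3
tcp_pos: [0.6278, 0.0145, 0.1808]
orientation: [-0.0, -0.148, 0.989, -0.0]
wrist_force: [0.1, 0.4, -0.1]
finger_gap: 0.0516
grip_force: 0.0
```

```bash
python3 t.py; python3 look.py w4
```

```text
tcp [0.6278 0.0145 0.1808] yaw -162.99 axis [-0. -0. -1.] F [ 0.14  0.36 -0.14] M [0.026 0.011 0.032] gap 0.0516 t 30.3
jigY force 0.3 tcp Y -76.02
tcp [0.6278 0.0145 0.1808] yaw -162.99 axis [-0. -0. -1.] F [ 0.14  0.36 -0.14] M [0.026 0.011 0.032] gap 0.0516 t 30.3
shift cm [-0.03  7.21 -0.93] turn z 0.01
bar 929 medz 0.1139 [568.8 166.1] [14.2 43.9] 49.7
post 278 medz 0.0885 [625.9  13.4] [15.2 15. ] 57.3
carriage Y [-0.1319  0.0514]
stop Y [-0.1326 -0.1155]
```

View pics/w4.png

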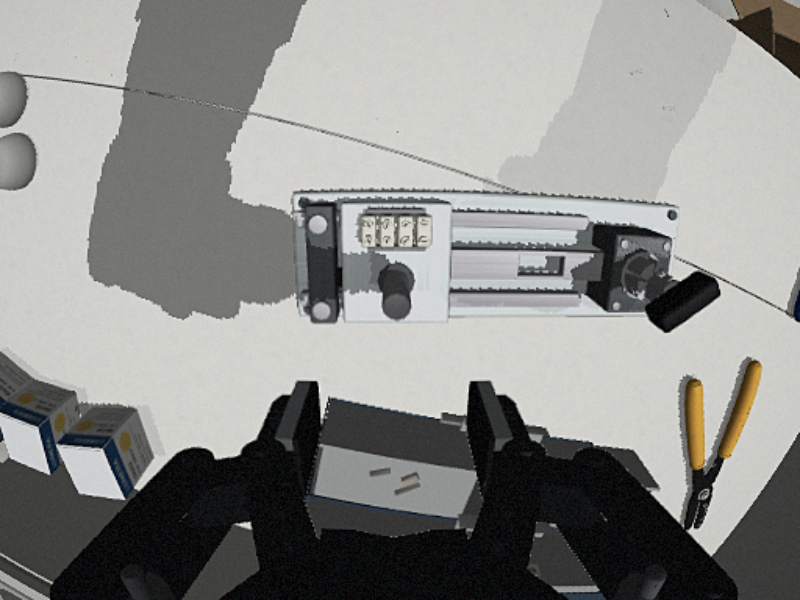

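The picture shows the buffer against the stop at (340,275), with the plunger bar still raised and turned (0.114, 140°). The loose things in view show no sign of having moved, and the gripper is clear. Handing in.

```bash
python3 -c "
from workcell import env
print(env.hand_in())"
```

```text
the job is handed in; nothing more can be done
None
```

The plunger is parked in its rest notch and the carriage sits against the end stop after a press of about 10 N; the job was handed in at about 30 s, and no verdict came back.

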